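# Push the card-file box home between the guide rails

### The job

The grey card-file box on the office desk stands crooked in front of its lane. Line it up and push it along the desk with the fingers, in through the open mouth and down between the two guide rails until it is fully home against the wooden end stop. The rails have only just been glued down, so neither the box nor the robot may touch either rail; do not lift or tip the box, leave everything else on the desk where it is, and finish clear of it all.

Things in the scene. Friction and masses are not known exactly. Their poses are not given: they have to be found in the camera images.
- card_box: The card-file box: oblong grey steel box, a label holder on each short end, 120 mm long (own x) x 88 mm wide (own y) x 80 mm high, 0.3 to 0.6 kg, too wide to grip. Origin: centre of its underside. Stands loose on the desk before the lane's mouth, up to 35 mm off its centre line and 0.35 rad askew; slides on the desk when pushed and stops when the push stops.
- lane: The lane: bare desk between two fixed guide rails. Origin: on the desk, in the middle of the open mouth; +x runs down the lane to the end stop, +y left, z up. Clear width 118 mm (inner rail faces at y = +/-59 mm); from mouth (x = 0) to stop face 220 mm. With the box home its origin is at x = 160 mm. A thin dark line on the desk, of no height, marks the centre line.
- rail_left: Left guide rail (+y side): fixed aluminium strip 220 mm long, 10 mm thick, 18 mm high. Origin: centre of its underside, at lane x = 110 mm, y = +64 mm; x along the rail.
- rail_right: Right guide rail (-y side): the same as the left, at lane y = -64 mm.
- end_stop: End stop: fixed dark wooden crosspiece, 14 mm thick, 138 mm across the lane, 45 mm high. Origin: centre of its underside, at lane x = 227 mm (its face towards the mouth is at 220 mm).
- stamp: Rubber stamp with turned wooden handle, base 45 x 28 mm, 66 mm high, loose, outside the left rail. Origin: centre of underside.
- glue_stick: Upright white glue stick, 28 mm diameter, 85 mm high, loose, outside the left rail near the mouth. Origin: centre of underside.
- stapler: Black stapler, 135 x 36 mm, about 57 mm high, loose, outside the right rail. Origin: centre of underside.
- note_block: Block of white note paper, 76 x 76 x 30 mm, loose, behind the box's start place, about 310 mm before the mouth. Origin: centre of underside.
- marker: Thick marker pen lying down, about 125 mm long, 18 mm wide, 16 mm high, loose, right of and behind the box's start place. Origin: underside, near the middle.
- pen_cup: Dark metal pen cup with pens, 72 mm diameter, about 160 mm high with the pens, loose, beyond the end stop. Origin: centre of underside.
- mug: White mug, 80 mm diameter, 92 mm high, loose, far right of the desk. Origin: centre of underside.
- glasses_case: Black spectacle case, 160 x 62 x 42 mm, loose, near left of the desk. Origin: centre of underside.
There are look-alikes about, which are no part of the job. What is shaped like the card_box but pink is not meant.

How it is judged:
By the outcome, as a careful person would: the job done as asked, in the order asked, and still so for the second after the job is handed in, with the robot touching nothing.
It also fails if it takes over 72 s, if anything falls off the work surface, if the arm or the gripper's body presses on something with over 40 N, if the wrist force passes 120 N, or if a joint passes its speed limit or range.

### The arm

A 6-joint arm with a two-finger parallel gripper is mounted at the origin on the work surface. World frame = base frame: x ahead of the robot, y to its left, z up, the work surface at z = 0. Lengths are in mm, angles in rad, forces in N, time in s.
With the tool pointing down it reaches from about 350 to 975 mm from the base axis. Payload 17.4 kg.
Tool frame: the origin (TCP) lies between the finger pads; the fingertips stand 14 mm ahead of it and the grasp point (between the pads) lies 5 mm behind it; z points along the fingers, y is the line along which they close (so a half turn about z gives the same grasp; the last joint's range is limited). The gripper opens to 85 mm and grips with 20 to 120 N. Pads are 22 mm wide; open, the fingers measure 114 mm over their backs; the gripper's body (76 mm by 85 mm) begins 54 mm behind the grasp point. The pads swing forward as they close: fully open they stand 13 mm farther back than shut.
Start: joints at [-1.305, 0.116, 1.442, -0, 1.584, -0.038], TCP at [201.916, -644.098, 245.303] pointing down, gripper open.
Joint ranges: [-2.83, 2.83], [-0.83, 2.19], [0.07, 2.5], [-1.14, 4.28], [0.01, 3], [-2.97, 2.97]. Speed limits (rad/s): [1.89, 1.89, 2.22, 3.14, 3.14, 3.14].

### API

Orientations are given as a rotation vector (axis times angle).
In Python, from plant import r, eyes, close_job gives the robot as it stands. The module is installed in compiled form; this text tells all that it offers.
- The arm moves only by the tool move_arm, never from a script. Its argument "commands" is a list that holds one entry, the list of rows, each a list of 5 numbers: the opening in per cent of the stroke, from 0 (shut) to 100 (fully open), then the shift along the world's x, y, z in m, then the turn about the world's z in rad. A call has 1 to 5 rows; each row shifts and turns the commanded pose from where the row before left it; what a row does not reach is not made up. A row lasts 1/12 s, in which the tool goes at most 41.7 mm and 7.16 degrees, less where a joint would pass 70% of its speed; a pose out of reach is approached as far as the arm can. A call is refused whole if a number of a shift passes 0.0417 or a number of a turn 0.125, either way. A call with a gripper value outside its range is refused whole. The fingers move at their own pace and stop on an object; the grip force is fixed at half the most. Time passes only in rows, so rows that do not move let the fingers close. It gives the time, the measured TCP pose, the force, the opening and the grip force at its end, in the units of the state.
- r.observe(): the state, without advancing time (a new reading comes with each control period).
- eyes.grab_frame(name): name is "side" or "top"; returns (picture, depth): 420x560x3 uint8, red, green, blue; 420x560 float32, mm along the optical axis (not along the pixel's ray), 0 where there is no reading.
- eyes.calibration(name): a dict with "vfov" (degrees; the focal length in pixels is half the picture's height over the tangent of half this angle, whatever the lens; pixels are square), "cx", "cy" (the principal point, pixels), "k1" (the pictures are not rectified: a ray, as slopes to the right and down, at radius r is drawn at 1 + k1 r^2 times it, then the intrinsics apply), "R" (3x3) and "t" (3): a world point X has camera coordinates R X + t. Camera axes: x right, y down, z forward; pixel columns grow to the right and rows downward; lengths in mm; the calibration is good to about 2 mm. A picture is of the moment at which its call begins. calibration takes no time and is no camera call.
- close_job(): hands the job in; it is judged then, once.
The state is a dict: "t": time; "joint_positions": joint angles; "dq": joint speeds; "joint_efforts": joint torques, N m; "eef_pos": TCP position; "tool_rot": TCP orientation; "contact_force": force on the tool from outside, world axes, zero at the start; "torque": the same for the moment, N m; "grip_width": finger opening in mm; "grip_force": force on a finger pad.
Only numpy, scipy, OpenCV 4.12 (cv2) and the standard library are available. Lean on these libraries where they do the work, as an engineer would, in place of code of your own. Each camera call takes 0.05 s, during which the arm holds its last target. There are 200 camera calls.

## Working session

There is one attempt and no reset: what is moved stays moved. The work goes in short steps, Python scripts to look and compute and a tool call to move; the robot and the scene stay as the last step left them, time stands still between calls to the robot, and variables do not carry over. Pictures are saved under pics/ and viewed, at most 10 in all, crops included, and the job is handed in when it is done.

Besides the shell and the picture viewer there is one more tool, called after "Request:" as name(argument=value, ...) on one line, values as JSON. move_arm: Moves the arm, as the interface text tells. Its arguments: {"type":"object","properties":{"commands":{"type":"array","items":{"type":"array","items":{"type":"array","items":{"type":"number"}}}}},"required":["commands"]}

```bash
mkdir -p pics
cat > h.py <<'E'
import numpy as np, cv2
from plant import r, eyes
def K(n):
    c=eyes.calibration(n); f=210/np.tan(np.radians(c["vfov"])/2); return c,f,np.array(c["R"]),np.array(c["t"]).ravel()
def undist(n,u,v):
    c,f,R,t=K(n); x=(np.asarray(u,float)-c["cx"])/f; y=(np.asarray(v,float)-c["cy"])/f
    xd,yd=x,y
    for _ in range(20):
        s=1+c["k1"]*(x*x+y*y); x,y=xd/s,yd/s
    return np.stack([x,y,np.ones_like(x)],-1)
def at_z(n,u,v,z):
    c,f,R,t=K(n); d=undist(n,u,v)@R; o=-R.T@t
    return o+d*((z-o[2])/d[...,2])[...,None]
def cloud(n,D):
    c,f,R,t=K(n); v,u=np.mgrid[:420,:560]; return (undist(n,u,v)*D[...,None]-t)@R
def proj(n,X):
    c,f,R,t=K(n); p=np.asarray(X,float)@R.T+t; x=p[...,0]/p[...,2]; y=p[...,1]/p[...,2]; s=1+c["k1"]*(x*x+y*y)
    return np.stack([c["cx"]+f*x*s,c["cy"]+f*y*s],-1)
def snap(n,name):
    p,d=eyes.grab_frame(n); cv2.imwrite(f"pics/{name}.png",p[...,::-1]); np.savez(f"{name}.npz",p=p,d=d); return p,d
E
python3 - <<'E'
from h import *
print(r.observe())
for n in("top","side"):
    snap(n,n+"0"); c,f,R,t=K(n); print(n,f,c["k1"],-R.T@t,R.round(3).tolist())
E
```

```text
{'t': 0.0, 'joint_positions': array([-1.30479488e+00,  1.16500601e-01,  1.44230549e+00, -1.10392313e-05,
        1.58401398e+00, -3.78199089e-02]), 'dq': array([ 2.67624298e-04, -4.37998320e-04, -5.62484718e-05, -6.73533193e-04,
       -1.59414595e-03, -2.10432592e-03]), 'joint_efforts': array([-2.11497987e-03, -7.31983995e+01, -6.32493210e+01, -1.53471010e-04,
        6.34689452e-03,  3.84720437e-06]), 'eef_pos': array([ 201.86441912, -643.90845767,  244.52733637]), 'tool_rot': array([-3.10420915e+00, -4.75223481e-01,  2.36626837e-04]), 'contact_force': array([ 0.27672619,  0.95399742, -1.11114409]), 'torque': array([ 0.01856383,  0.00258278, -0.04786911]), 'grip_force': 0.0, 'grip_width': 85.31566547580574}
top 390.44124339971967 0.027930100240804653 [ 404.2087011    25.65204901 1034.89478516] [[-0.009, -1.0, 0.013], [-0.996, 0.008, -0.087], [0.087, -0.014, -0.996]]
side 401.66309375582915 -0.06576085475957227 [-99.85962459 671.42421662 511.82997681] [[-0.749, -0.663, -0.006], [-0.306, 0.354, -0.884], [0.588, -0.66, -0.468]]
```

View pics/top0.png

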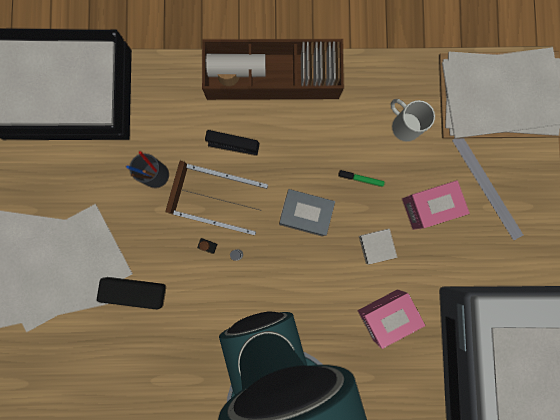

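View pics/side0.png

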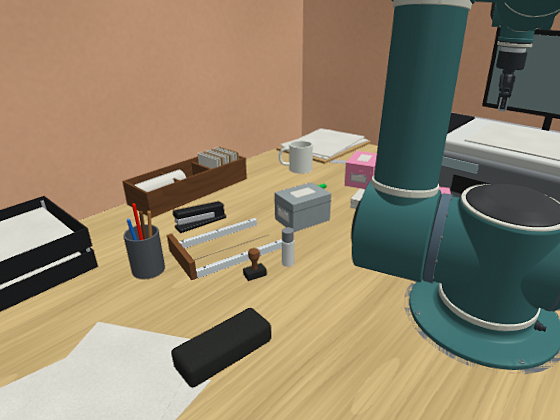

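The top view shows the lane running to image left (world +y). The stop is at about (177,187), the rail ends at the mouth are about (267,186) and (254,233), and the grey box is at about (307,212). The side view agrees. Next I'll fit the poses from depth and check them on a crop.

```bash
cat > meas.py <<'E'
from h import *
def rect(P,lo,hi,reg,n="top"):
    x0,x1,y0,y1=reg
    m=(P[...,2]>lo)&(P[...,2]<hi)&(P[...,0]>x0)&(P[...,0]<x1)&(P[...,1]>y0)&(P[...,1]<y1)
    k,l,s,c=cv2.connectedComponentsWithStats(m.astype(np.uint8))
    i=1+np.argmax(s[1:,4]); q=P[l==i]; (cx,cy),(w,h),a=cv2.minAreaRect(q[:,:2].astype(np.float32))
    return (round(cx,1),round(cy,1)),(round(w,1),round(h,1)),round(a,2),len(q),round(float(np.median(q[:,2])),1)
E
python3 - <<'E'
from meas import *
z=np.load("top0.npz"); P=cloud("top",z["d"])
print("desk z",np.percentile(P[150:280,160:340,2],[5,25,50]))
px=lambda u,v,zz:at_z("top",np.array(float(u)),np.array(float(v)),zz).round(1)
for a in [(267,186,18),(186,163,18),(254,233,18),(175,212,18),(307,212,80),(262,210,0),(184,188,0),(378,246,30),(361,179,10),(237,254,85),(206,245,60),(232,142,50),(155,172,80)]: print(a,px(*a))
c=px(307,212,80)
print("box",rect(P,70,90,(c[0]-100,c[0]+100,c[1]-100,c[1]+100)))
for a in [(226,175),(214,222)]:
    c=px(*a,18); print("rail",rect(P,11,25,(c[0]-45,c[0]+45,c[1]-125,c[1]+105)))
c=px(177,187,45); print("stop",rect(P,36,55,(c[0]-80,c[0]+80,c[1]-50,c[1]+50)))
im=z["p"][150:270,160:350,::-1]; cv2.imwrite("pics/crop0.png",cv2.resize(im,None,fx=4.2,fy=4.2,interpolation=cv2.INTER_CUBIC))
E
```

```text
desk z [-3.96465412 -2.01508823 -0.54669997]
(267, 186, 18) [562.6  36.5  18. ]
(186, 163, 18) [625.1 249.1  18. ]
(254, 233, 18) [439.4  71.2  18. ]
(175, 212, 18) [495.9 276.2  18. ]
(307, 212, 80) [487.7 -62.   80. ]
(262, 210, 0) [501.   50.5   0. ]
(184, 188, 0) [561.5 257.7   0. ]
(378, 246, 30) [ 403.  -247.5   30. ]
(361, 179, 10) [ 580.7 -213.4   10. ]
(237, 254, 85) [386.8 109.4  85. ]
(206, 245, 60) [409.3 188.3  60. ]
(232, 142, 50) [672.2 125.1  50. ]
(155, 172, 80) [589.5 311.   80. ]
box ((488.3, -62.0), (120.1, 88.2), 74.53, 1728, 79.2)
rail ((591.0, 143.1), (220.2, 10.7), 75.24, 336, 16.8)
rail ((467.2, 174.8), (218.0, 10.0), 75.13, 324, 16.9)
stop ((558.7, 271.7), (15.2, 137.1), 75.19, 325, 43.2)
```

View pics/crop0.png

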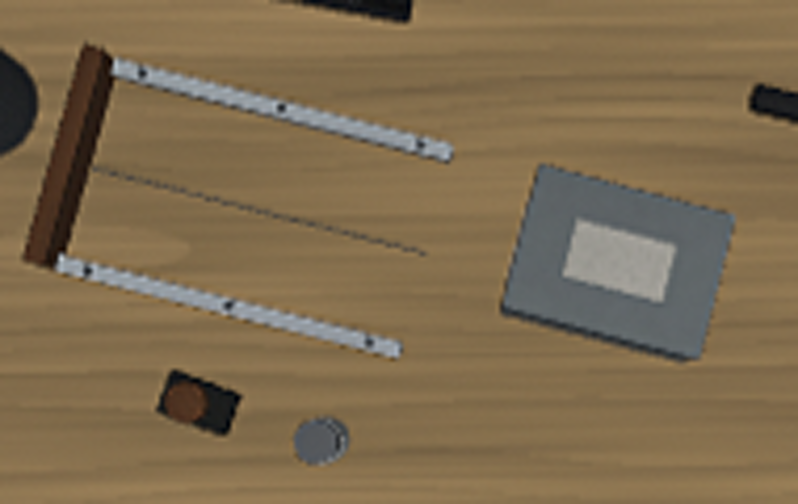

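The crop confirms that the box's long edge is nearly parallel to the rails, and the dark centre line runs between them. The fitted sizes match those given:

| Item | World position | Heading | In lane frame |
|---|---|---|---|
| Lane mouth | (501, 52.6) | 75.2° | origin |
| Box | (488, -62) | about 74.5° | x = -114, y = -17 |

The plan has three steps:
1. Nudge the box sideways with both fingers on its right long side.
2. Push it in from behind, with the fingertips held above rail height.
3. Check with the cameras between pushes.

First I'll travel over to the approach point.

Request:
move_arm(commands=[[[60,0.018,0.028,0,-0.028],[60,0.018,0.028,0,-0.028],[60,0.018,0.028,0,-0.028],[60,0.018,0.028,0,-0.028],[60,0.018,0.028,0,-0.028]]])

```text
t: 0.52
eef_pos: [292.4, -502.6, 244.9]
tool_rot: [-3.131, -0.254, 0.0]
contact_force: [0.6, 0.5, 0.1]
grip_width: 51.1
grip_force: 0.0
```

Request:
move_arm(commands=[[[60,0.018,0.028,0,-0.028],[60,0.018,0.028,0,-0.028],[60,0.018,0.028,0,-0.028],[60,0.018,0.028,0,-0.028],[60,0.018,0.028,0,-0.028]]])

```text
t: 0.93
eef_pos: [382.4, -362.6, 245.1]
tool_rot: [-3.141, -0.035, 0.0]
contact_force: [1.4, -0.0, 0.1]
grip_width: 51.2
grip_force: 0.0
```

Request:
move_arm(commands=[[[60,0.018,0.028,0,-0.028],[60,0.018,0.028,0,-0.028],[60,0.018,0.028,0,-0.028],[60,0.018,0.028,0,-0.028],[60,0.018,0.028,0,-0.028]]])

```text
t: 1.35
eef_pos: [472.4, -222.5, 245.2]
tool_rot: [-3.136, 0.185, 0.0]
contact_force: [-0.1, -0.0, -0.3]
grip_width: 51.2
grip_force: 0.0
```

Request:
move_arm(commands=[[[60,0.018,0.028,0,-0.028],[60,0.018,0.028,0,-0.028],[60,0.018,0.028,0,-0.028],[60,0.018,0.028,0,-0.028],[60,0.018,0.028,0,-0.028]]])

```text
t: 1.77
eef_pos: [562.5, -82.4, 245.1]
tool_rot: [3.116, -0.403, -0.0]
contact_force: [0.0, -0.5, 0.3]
grip_width: 51.3
grip_force: 0.0
```

```bash
cat > tool.py <<'E'
from h import *
from scipy.spatial.transform import Rotation as Ro
O=np.array([501.0,52.6]); A=np.radians(75.2); L=np.array([[np.cos(A),np.sin(A)],[-np.sin(A),np.cos(A)]])
def tool():
    s=r.observe(); M=Ro.from_rotvec(s["tool_rot"]).as_matrix(); p=s["eef_pos"]
    print("t",round(s["t"],2),"tcp",p.round(1),"lane",(L@(p[:2]-O)).round(1),"tooly-lane deg",round(float(np.degrees(np.arctan2(M[1,1],M[0,1])-A)),2),"down",M[:,2].round(3),"F",s["contact_force"].round(1),"w",round(s["grip_width"],1),"j6",s["joint_positions"][[0,5]].round(2))
E
python3 -c "
from tool import *; tool()"
```

```text
t 1.77 tcp [562.5 -82.4 245.1] lane [-114.9  -93.9] tooly-lane deg -179.95 down [-0.  0. -1.] F [ 0.  -0.5  0.3] w 51.3 j6 [-0.19  1.64]
```

Request:
move_arm(commands=[[[60,0,0,-0.041,0],[60,0,0,-0.041,0],[60,0,0,-0.041,0],[60,0,0,-0.041,0],[60,0,0,-0.041,0]]])

```text
t: 2.18
eef_pos: [561.4, -83.9, 38.3]
tool_rot: [-3.116, 0.401, -0.0]
contact_force: [1.7, -0.3, -0.4]
grip_width: 51.3
grip_force: 0.0
```

```bash
python3 -c "
from tool import *; tool()
snap('side','side1')"
```

```text
t 2.18 tcp [561.4 -83.9  38.3] lane [-116.5  -93.3] tooly-lane deg -179.87 down [ 0. -0. -1.] F [ 1.7 -0.3 -0.4] w 51.3 j6 [-0.19  1.63]
```

View pics/side1.png

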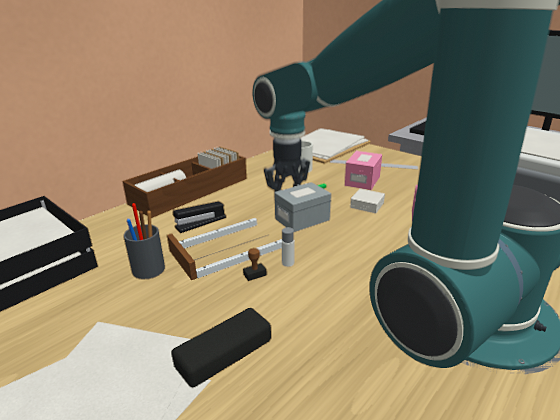

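The side view shows the open fingers standing behind the box at about (285,180), clear of the rails and on its far (lane-right) side. I'll push in the lane's +y direction slowly.

Request:
move_arm(commands=[[[60,-0.0039,0.001,0,0],[60,-0.0039,0.001,0,0],[60,-0.0039,0.001,0,0],[60,-0.0039,0.001,0,0],[60,-0.0029,0.0008,0,0]]])

```text
t: 2.65
eef_pos: [544.0, -79.4, 42.7]
tool_rot: [3.116, -0.401, 0.006]
contact_force: [4.1, 0.4, 1.8]
grip_width: 51.2
grip_force: 0.0
```

Request:
move_arm(commands=[[[60,-0.0019,0.0005,0,0],[60,-0.0019,0.0005,0,0],[60,-0.0019,0.0005,0,0],[60,-0.0019,0.0005,0,0],[60,0,0,0,0]]])

```text
t: 3.07
eef_pos: [536.2, -77.4, 41.3]
tool_rot: [3.116, -0.401, 0.003]
contact_force: [3.0, -1.8, 1.8]
grip_width: 51.4
grip_force: 0.0
```

```bash
cat >> tool.py <<'E'
def box(name,x,y):
    from meas import rect
    p,d=snap("top",name); P=cloud("top",d)
    b=rect(P,70,86,(x-100,x+100,y-100,y+100)); print(b,"lane",(L@(np.array(b[0])-O)).round(1),"yaw",round(b[2]-75.2,2))
E
python3 -c "
from tool import *; tool(); box('top1',488,-62)"
```

```text
t 3.07 tcp [536.2 -77.4  41.3] lane [-116.7  -67.3] tooly-lane deg -179.88 down [ 0.002 -0.    -1.   ] F [ 3.  -1.8  1.8] w 51.4 j6 [-0.19  1.64]
((487.1, -78.7), (88.9, 59.6), 79.37, 759, 79.2) lane [-130.5  -20.1] yaw 4.17
```

```bash
cat >> tool.py <<'E'
def sbox(name,n="side",zlo=70,zhi=84):
    """front (lane +x) and left (+y) faces of the grey box from the side camera"""
    p,d=snap(n,name); P=cloud(n,d); q=(P[...,:2]-O)@L.T
    g=(P[...,2]>25)&(P[...,2]<70)&(abs(q[...,1])<75)&(q[...,0]>-230)&(q[...,0]<200)&(d>0)
    return p,d,P,q,g
E
python3 - <<'E'
from tool import *
from meas import rect
for nm in("side0","side1"):
    z=np.load(nm+".npz"); P=cloud("side",z["d"]); print(nm,rect(P,74,86,(388,588,-162,38)))
p,d,P,q,g=sbox("side2"); b=rect(P,74,86,(388,588,-162,38)); print(b,(L@(np.array(b[0])-O)).round(1))
t=np.load("top1.npz")["p"]
a=cv2.resize(t[150:270,220:360,::-1],None,fx=3,fy=3); c=cv2.resize(p[150:270,220:360,::-1],None,fx=3,fy=3)
cv2.imwrite("pics/pair.png",np.hstack([a,c])[:, :800] if False else cv2.resize(np.hstack([a,c]),(800,343)))
E
```

```text
side0 ((487.6, -61.3), (120.8, 91.1), 74.01, 786, 80.9)
side1 ((508.2, -66.8), (122.1, 132.3), 73.41, 863, 80.8)
((493.4, -62.8), (121.0, 119.1), 74.7, 894, 80.8) [-113.5  -22.1]
```

View pics/pair.png

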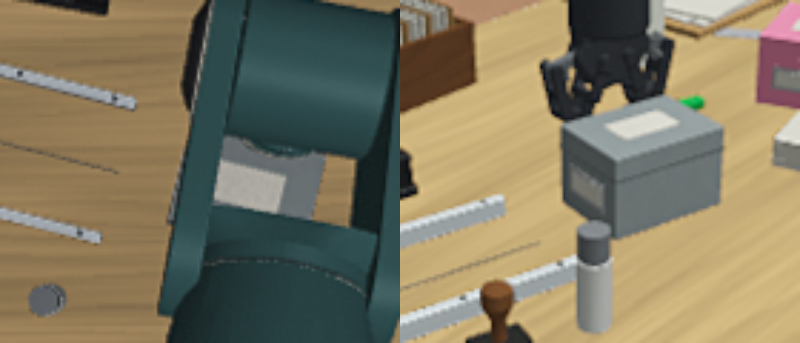

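The right half shows the fingers just behind the box top. The box's left face and front label face are fully in view of the side camera, so I'll track the box by fitting the left face there.

```bash
cat >> tool.py <<'E'
def face(z):
    P=cloud("side",z["d"]); q=(P[...,:2]-O)@L.T; h=P[...,2]
    m=(h>25)&(h<72)&(q[...,0]>-185)&(q[...,0]<165)&(abs(q[...,1])<60)&(z["d"]>0)
    k,l,s,c=cv2.connectedComponentsWithStats(m.astype(np.uint8)); m=l==1+np.argmax(s[1:,4])
    x,y=q[m].T; fx=np.percentile(x,98); w=(x<fx-12)&(x>fx-105)
    for _ in range(5):
        a=np.polyfit(x[w],y[w],1); w=w&(abs(y-np.polyval(a,x))<max(2.5,1.5*np.std((y-np.polyval(a,x))[w])))
    print("left face y at mid",round(float(np.polyval(a,fx-60)),1),"yaw deg",round(float(np.degrees(a[0])),2),"front x",round(float(fx),1),w.sum(),"centre",np.round([fx-60,np.polyval(a,fx-60)-44],1))
def look(name): 
    snap("side",name); face(np.load(name+".npz"))
E
python3 - <<'E'
from tool import *
for nm in("side0","side1","side2"): face(np.load(nm+".npz"))
tool()
E
```

```text
left face y at mid 25.5 yaw deg -0.83 front x -52.5 459 centre [-112.5  -18.5]
left face y at mid 25.5 yaw deg -0.64 front x -52.7 456 centre [-112.7  -18.5]
left face y at mid 34.2 yaw deg 0.08 front x -52.7 469 centre [-112.7   -9.8]
t 3.17 tcp [536.2 -77.4  40.9] lane [-116.7  -67.2] tooly-lane deg -179.88 down [ 0.001 -0.    -1.   ] F [ 4.9 -0.8  3.2] w 51.5 j6 [-0.19  1.64]
```

Request:
move_arm(commands=[[[60,-0.0019,0.0005,0,0],[60,-0.0019,0.0005,0,0],[60,-0.0019,0.0005,0,0],[60,-0.0019,0.0005,0,0],[60,0,0,0,0]]])

```text
t: 3.58
eef_pos: [528.3, -75.3, 40.6]
tool_rot: [3.116, -0.401, 0.001]
contact_force: [3.5, -0.5, 1.2]
grip_width: 50.6
grip_force: 0.0
```

Run:
```python
from tool import *
from meas import rect
tool(); look("side3")
z=np.load("side3.npz"); P=cloud("side",z["d"])
for c in [(591,143),(467,175)]: print(rect(P,12,30,(c[0]-60,c[0]+60,c[1]-125,c[1]+105)))
q=(P[...,:2]-O)@L.T; m=(P[...,2]>12)&(P[...,2]<24)&(q[...,0]>20)&(q[...,0]<200)
for s in(1,-1):
    k=m&(abs(q[...,1]-64*s)<12); print(s,np.percentile(q[k][:,1],[5,50,95]).round(1),k.sum())
```

```text
t 3.58 tcp [528.3 -75.3  40.6] lane [-116.7  -59.1] tooly-lane deg -179.88 down [ 0.001 -0.    -1.   ] F [ 3.5 -0.5  1.2] w 50.6 j6 [-0.19  1.64]
left face y at mid 42.3 yaw deg -0.0 front x -52.6 468 centre [-112.6   -1.7]
((591.8, 137.1), (207.4, 16.8), 74.65, 340, 17.5)
((481.0, 220.5), (122.7, 14.4), 74.87, 259, 17.4)
1 [58.3 65.6 68.7] 311
-1 [-69.6 -62.4 -59.1] 295
```

The box is now centred and square to within about 1 mm. I'll back off, lift, turn 90° and go behind it.

Request:
move_arm(commands=[[[60,0.0048,-0.0013,0,0],[60,0.0097,-0.0026,0,0],[60,0.0097,-0.0026,0,0],[60,0,0,0.03,0],[60,0,0,0.04,0]]])

```text
t: 4.05
eef_pos: [551.7, -81.8, 107.5]
tool_rot: [-3.115, 0.401, 0.011]
contact_force: [0.5, 0.1, 0.5]
grip_width: 51.2
grip_force: 0.0
```

Request:
move_arm(commands=[[[60,0,0,0.04,0],[60,0,0,0.04,0],[60,-0.008,-0.0052,0.01,0.1206],[60,-0.008,-0.0052,0,0.1206],[60,-0.008,-0.0052,0,0.1206]]])

```text
t: 4.47
eef_pos: [529.3, -97.8, 201.4]
tool_rot: [3.136, 0.175, 0.002]
contact_force: [-0.5, 0.0, -0.5]
grip_width: 51.3
grip_force: 0.0
```

Request:
move_arm(commands=[[[60,-0.008,-0.0052,0,0.1206],[60,-0.008,-0.0052,0,0.1206],[60,-0.008,-0.0052,0,0.1206],[60,-0.008,-0.0052,0,0.1206],[60,-0.008,-0.0052,0,0.1206]]])

```text
t: 4.88
eef_pos: [488.7, -123.9, 200.2]
tool_rot: [-2.943, -1.099, 0.001]
contact_force: [1.1, 0.3, 0.3]
grip_width: 51.2
grip_force: 0.0
```

Request:
move_arm(commands=[[[60,-0.008,-0.0052,0,0.1206],[60,-0.008,-0.0052,0,0.1206],[60,-0.008,-0.0052,0,0.1206],[60,-0.008,-0.0052,0,0.1206],[60,-0.008,-0.0052,0,0.1206]]])

```text
t: 5.3
eef_pos: [448.7, -150.0, 200.3]
tool_rot: [-2.484, -1.923, 0.001]
contact_force: [1.0, -0.8, -0.5]
grip_width: 50.8
grip_force: 0.0
```

Run:
```python
from tool import *
tool(); look("side4"); box("top4",480,-60)
```

```text
t 5.3 tcp [ 448.7 -150.   200.3] lane [-209.2   -1.2] tooly-lane deg -89.71 down [-0.001  0.    -1.   ] F [ 1.  -0.8 -0.5] w 50.8 j6 [-0.38 -0.12]
left face y at mid 42.3 yaw deg -0.01 front x -52.6 460 centre [-112.6   -1.7]
((471.9, -57.6), (119.9, 88.2), 75.47, 1737, 79.3) lane [-114.   -0.] yaw 0.27
```

Request:
move_arm(commands=[[[60,0,0.0005,-0.04,0],[60,0,0.0005,-0.04,0],[60,0,0,-0.04,0],[60,0,0,-0.03,-0.004],[60,0,0,-0.012,0]]])

```text
t: 5.82
eef_pos: [447.2, -147.6, 33.9]
tool_rot: [-2.495, -1.902, 0.004]
contact_force: [-0.4, -1.0, -1.2]
grip_width: 51.4
grip_force: 0.0
```

Request:
move_arm(commands=[[[60,0.0013,0.0048,0,0],[60,0.0013,0.0048,0,0],[60,0.0013,0.0048,0,0],[60,0.001,0.0039,0,0],[60,0.001,0.0039,0,0]]])

```text
t: 6.23
eef_pos: [455.3, -126.1, 40.1]
tool_rot: [2.492, 1.909, 0.002]
contact_force: [-1.3, -4.8, 2.9]
grip_width: 50.9
grip_force: 0.0
```

Request:
move_arm(commands=[[[60,0.001,0.0039,0,0],[60,0.0011,0.0039,0,0],[60,0.001,0.0039,0,0],[60,0.0011,0.0039,0,0],[60,0.001,0.0039,0,0]]])

```text
t: 6.65
eef_pos: [460.0, -106.7, 39.2]
tool_rot: [2.493, 1.91, 0.001]
contact_force: [-1.2, -5.9, 2.1]
grip_width: 51.8
grip_force: 0.0
```

Run:
```python
from tool import *
tool(); look("side5"); box("top5",480,-55)
```

```text
t 6.65 tcp [ 460.  -106.7   39.2] lane [-164.5   -1. ] tooly-lane deg -90.3 down [ 0.001 -0.001 -1.   ] F [-1.2 -5.9  2.1] w 51.8 j6 [-0.28 -0.02]
left face y at mid 42.6 yaw deg -0.53 front x -30.2 490 centre [-90.2  -1.4]
((483.1, -14.1), (76.2, 87.9), 74.99, 1001, 79.2) lane [-69.1   0.3] yaw -0.21
```

Request:
move_arm(commands=[[[60,0.0013,0.0048,0,0.002],[60,0.0015,0.0058,0,0.002],[60,0.0016,0.0058,0,0],[60,0.0015,0.0058,0,0],[60,0.0015,0.0058,0,0]]])

```text
t: 7.17
eef_pos: [467.2, -78.7, 38.8]
tool_rot: [2.489, 1.915, 0.0]
contact_force: [-0.3, -6.0, 3.1]
grip_width: 51.0
grip_force: 0.0
```

Request:
move_arm(commands=[[[60,0.0015,0.0058,0,0],[60,0.0016,0.0058,0,0],[60,0.0015,0.0058,0,0],[60,0.0016,0.0058,0,0],[60,0.0013,0.0048,0,0]]])

```text
t: 7.58
eef_pos: [474.6, -50.5, 38.7]
tool_rot: [2.49, 1.915, 0.0]
contact_force: [-1.8, -5.1, 1.6]
grip_width: 51.2
grip_force: 0.0
```

Run:
```python
from tool import *
tool(); look("side6"); box("top6",495,20)
```

```text
t 7.58 tcp [474.6 -50.5  38.7] lane [-106.4   -0.8] tooly-lane deg -90.06 down [ 0. -0. -1.] F [-1.8 -5.1  1.6] w 51.2 j6 [-0.16  0.1 ]
left face y at mid 42.8 yaw deg 0.06 front x 27.6 481 centre [-32.4  -1.2]
((498.9, 46.3), (67.8, 88.4), 75.27, 756, 79.1) lane [-6.6  0.4] yaw 0.07
```

Request:
move_arm(commands=[[[60,0.0015,0.0058,0,0],[60,0.0016,0.0058,0,0],[60,0.0015,0.0058,0,0],[60,0.0015,0.0058,0,0],[60,0.0016,0.0058,0,0]]])

```text
t: 8.1
eef_pos: [482.3, -21.2, 38.4]
tool_rot: [2.49, 1.916, -0.0]
contact_force: [-1.4, -4.8, 2.7]
grip_width: 51.1
grip_force: 0.0
```

Request:
move_arm(commands=[[[60,0.0015,0.0058,0,0],[60,0.0016,0.0058,0,0],[60,0.0015,0.0058,0,0],[60,0.0015,0.0058,0,0],[60,0.0016,0.0058,0,0]]])

```text
t: 8.52
eef_pos: [489.9, 7.9, 38.3]
tool_rot: [2.49, 1.916, -0.0]
contact_force: [-2.3, -5.4, 2.2]
grip_width: 51.6
grip_force: 0.0
```

Request:
move_arm(commands=[[[60,0.0015,0.0058,0,0],[60,0.0016,0.0058,0,0],[60,0.0015,0.0058,0,0],[60,0.0015,0.0058,0,0],[60,0.0013,0.0048,0,0]]])

```text
t: 8.93
eef_pos: [497.3, 36.0, 38.3]
tool_rot: [-2.49, -1.916, 0.0]
contact_force: [-0.7, -5.5, 3.3]
grip_width: 51.7
grip_force: 0.0
```

Run:
```python
from tool import *
tool(); look("side7"); box("top7",520,100)
```

```text
t 8.93 tcp [497.3  36.   38.3] lane [-17.   -0.7] tooly-lane deg -90.04 down [-0. -0. -1.] F [-0.7 -5.5  3.3] w 51.7 j6 [0.02 0.28]
left face y at mid 42.9 yaw deg 0.02 front x 117.0 609 centre [57.  -1.1]
((525.1, 157.6), (92.0, 34.1), 1.72, 305, 78.8) lane [107.7   3.5] yaw -73.48
```

Request:
move_arm(commands=[[[60,0.0015,0.0058,0,0],[60,0.0016,0.0058,0,0],[60,0.0015,0.0058,0,0],[60,0.0015,0.0058,0,0],[60,0.0016,0.0058,0,0]]])

```text
t: 9.45
eef_pos: [505.0, 65.0, 38.2]
tool_rot: [-2.49, -1.916, 0.0]
contact_force: [-0.7, -2.9, -0.1]
grip_width: 51.2
grip_force: 0.0
```

Request:
move_arm(commands=[[[60,0.0015,0.0058,0,0],[60,0.0016,0.0058,0,0],[60,0.0015,0.0058,0,0],[60,0.0015,0.0058,0,0],[60,0.0016,0.0058,0,0]]])

```text
t: 9.87
eef_pos: [512.7, 93.9, 38.3]
tool_rot: [-2.49, -1.916, 0.0]
contact_force: [-1.8, -3.1, -0.2]
grip_width: 51.6
grip_force: 0.0
```

Request:
move_arm(commands=[[[60,0.0015,0.0058,0,0],[60,0.0016,0.0058,0,0],[60,0.0015,0.0058,0,0],[60,0.001,0.0039,0,0],[60,0.001,0.0039,0,0]]])

```text
t: 10.28
eef_pos: [519.3, 119.0, 38.3]
tool_rot: [-2.49, -1.916, 0.0]
contact_force: [-0.8, -3.1, 0.1]
grip_width: 51.1
grip_force: 0.0
```

Request:
move_arm(commands=[[[60,0.0005,0.002,0,0],[60,0.0005,0.002,0,0],[60,0.0005,0.002,0,0],[60,0.0005,0.002,0,0],[60,0.0005,0.002,0,0]]])

```text
t: 10.7
eef_pos: [521.8, 128.5, 38.3]
tool_rot: [2.49, 1.915, -0.0]
contact_force: [-0.4, -2.4, -1.3]
grip_width: 51.3
grip_force: 0.0
```

Run:
```python
from tool import *
tool(); look("side8")
```

```text
t 10.7 tcp [521.8 128.5  38.3] lane [78.7 -0.7] tooly-lane deg -90.07 down [ 0. -0. -1.] F [-0.4 -2.4 -1.3] w 51.3 j6 [0.19 0.45]
left face y at mid 41.6 yaw deg 2.22 front x 163.2 412 centre [103.2  -2.4]
```

Request:
move_arm(commands=[[[60,0.0003,0.001,0,0],[60,0.0003,0.001,0,0],[60,0.0002,0.001,0,0],[60,0.0003,0.001,0,0],[60,0.0003,0.001,0,0]]])

```text
t: 11.17
eef_pos: [523.1, 133.6, 38.3]
tool_rot: [-2.49, -1.916, 0.0]
contact_force: [-0.3, -2.8, -0.1]
grip_width: 51.2
grip_force: 0.0
```

Request:
move_arm(commands=[[[60,0.0003,0.001,0,0],[60,0.0003,0.001,0,0],[60,0.0002,0.001,0,0],[60,0,0,0,0]]])

```text
t: 11.5
eef_pos: [524.0, 136.7, 38.3]
tool_rot: [-2.49, -1.916, -0.0]
contact_force: [-0.6, -1.1, -0.5]
grip_width: 51.0
grip_force: 0.0
```

```bash
sed -i 's/<165)/<218)/' tool.py
python3 - <<'E'
from tool import *
tool(); look("side9"); snap("top","top9")
t=np.load("top9.npz")["p"]; p=np.load("side9.npz")["p"]
a=cv2.resize(t[140:260,140:280,::-1],(400,343)); c=cv2.resize(p[170:290,150:290,::-1],(400,343))
cv2.imwrite("pics/pair9.png",np.hstack([a,c]))
E
```

```text
t 11.5 tcp [524.  136.7  38.3] lane [87.2 -0.7] tooly-lane deg -90.05 down [ 0.  0. -1.] F [-0.6 -1.1 -0.5] w 51.0 j6 [0.21 0.47]
left face y at mid 42.5 yaw deg -0.28 front x 214.7 706 centre [154.7  -1.5]
```

View pics/pair9.png

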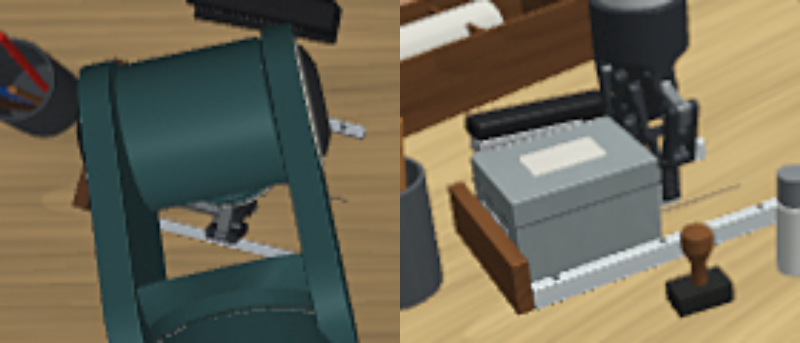

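The crop shows the box between the rails with a small gap left to the stop. The force is still only sliding friction, so I'll keep going gently until it rises.

Request:
move_arm(commands=[[[60,0.0002,0.0008,0,0],[60,0.0002,0.0008,0,0],[60,0.0002,0.0008,0,0],[60,0.0002,0.0008,0,0]]])

```text
t: 11.93
eef_pos: [524.1, 137.2, 38.3]
tool_rot: [2.488, 1.914, -0.008]
contact_force: [-14.9, -37.3, 13.6]
grip_width: 51.7
grip_force: 0.0
```

Run:
```python
from tool import *
tool(); look("side10")
```

```text
t 11.93 tcp [524.1 137.2  38.3] lane [87.7 -0.7] tooly-lane deg -90.06 down [-0.002 -0.005 -1.   ] F [-14.9 -37.3  13.6] w 51.7 j6 [0.21 0.47]
left face y at mid 42.6 yaw deg -0.15 front x 214.9 698 centre [154.9  -1.4]
```

It's firmly against the stop (force jumped to 40 N with the tool halted). I'll back off straight along the lane, then lift.

Request:
move_arm(commands=[[[60,-0.0003,-0.001,0,0],[60,-0.0005,-0.002,0,0],[60,-0.0015,-0.0058,0,0],[60,-0.0026,-0.0097,0,0],[60,-0.0026,-0.0097,0,0]]])

```text
t: 12.4
eef_pos: [516.9, 110.9, 38.3]
tool_rot: [-2.489, -1.916, -0.0]
contact_force: [-0.1, -0.5, -0.4]
grip_width: 51.2
grip_force: 0.0
```

Request:
move_arm(commands=[[[60,0,0,0.01,0],[60,0,0,0.03,0],[60,0,0,0.04,0],[60,0,0,0.04,0],[60,0,0,0.04,0]]])

```text
t: 12.82
eef_pos: [516.7, 111.3, 201.0]
tool_rot: [2.49, 1.915, 0.001]
contact_force: [0.1, -0.0, -0.3]
grip_width: 51.1
grip_force: 0.0
```

Request:
move_arm(commands=[[[60,-0.005,-0.036,0,0],[60,-0.005,-0.036,0,0],[60,-0.005,-0.036,0,0],[60,-0.005,-0.036,0,0],[60,-0.005,-0.036,0,0]]])

```text
t: 13.23
eef_pos: [491.5, -70.1, 199.4]
tool_rot: [2.489, 1.915, 0.002]
contact_force: [0.8, 1.0, 0.9]
grip_width: 51.4
grip_force: 0.0
```

Request:
move_arm(commands=[[[60,0,-0.036,0,0],[60,0,-0.036,0,0],[60,0,-0.036,0,0],[60,0,0,0,0],[60,0,0,0,0]]])

```text
t: 13.65
eef_pos: [491.8, -178.0, 198.9]
tool_rot: [2.493, 1.912, 0.0]
contact_force: [-0.6, 0.6, -0.5]
grip_width: 51.1
grip_force: 0.0
```

Run:
```python
from tool import *
from meas import rect
tool(); box("top11",541,207); look("side11")
P=cloud("top",np.load("top11.npz")["d"])
for c in [(591,143),(467.2,174.8)]: print("rail",rect(P,11,25,(c[0]-45,c[0]+45,c[1]-125,c[1]+105)))
print("stop",rect(P,36,55,(478,638,222,322)))
t=np.load("top11.npz")["p"]; p=np.load("side11.npz")["p"]
cv2.imwrite("pics/end.png",np.hstack([cv2.resize(t[130:270,130:290,::-1],(400,350)),cv2.resize(p[170:290,150:290,::-1],(400,350))]))
```

```text
t 13.65 tcp [ 491.8 -178.   198.9] lane [-225.3  -50. ] tooly-lane deg -90.23 down [ 0.  0. -1.] F [-0.6  0.6 -0.5] w 51.1 j6 [-0.4  -0.13]
((541.5, 207.5), (119.8, 88.1), 75.2, 1734, 78.9) lane [160.1   0.4] yaw 0.0
left face y at mid 42.6 yaw deg -0.18 front x 215.4 713 centre [155.4  -1.4]
rail ((590.6, 142.2), (218.2, 10.7), 75.08, 334, 16.7)
rail ((467.2, 174.8), (217.9, 10.0), 75.14, 323, 17.0)
stop ((558.7, 270.5), (17.0, 136.8), 74.82, 163, 43.3)
```

View pics/end.png

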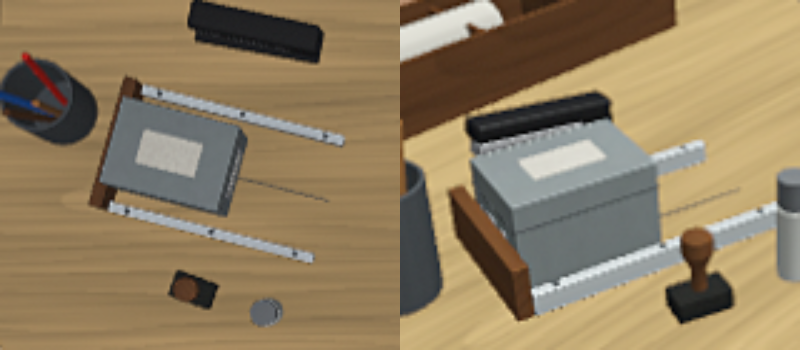

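The final picture shows the box flush against the stop, centred between the rails. It sits at lane (160.1, 0.4) with 0° yaw. The stamp, glue stick, stapler and pen cup haven't moved, and the arm is clear.

```bash
python3 -c "
from plant import close_job; print(close_job())"
```

```text
the job is handed in; nothing more can be done
None
```

I pushed the card box fully home against the end stop, square and centred between the rails with no sign of contact with either, and handed the job in at about 14 s with the arm clear of everything.

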